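Tip the standing offcut down and push it home against the stops

TASK

The wooden offcut stands on end on the stop board. Without grasping or lifting anything, push its top over so that it lies flat on one of its broad sides on the board, its length along the long fence, then push it home into the corner so that its long side is flush against the fence and its end against the end stop. Leave the wooden cube, the tape measure and the battery where they stand.

Things in the scene. Friction and masses are not known exactly. Their poses are not given: they have to be found in the camera images.
- stop_board: Fixed plywood board lying on the bench, 220 mm (x) by 340 mm (y) by 18 mm thick, origin at the centre of its underside, z up. A straight wooden fence, 30 mm wide and 30 mm high above the board, runs the whole length of its far (+x) edge; the fence's near face is the plane x = 80 mm. Its y axis runs along the fence.
- fence_face (a point): Point at the middle of the foot of the fence's near face, on the board's top (80, 0, 18 mm in the board's frame). Axes as the board's: the fence lies to +x, y runs along it.
- stop_face (a point): Point at the middle of the foot of the end stop's face towards the offcut, on the board's top. The end stop is a fixed wooden bar, 90 mm (x) by 30 mm (y) by 30 mm high, screwed on top of the board at its left (+y) part, square to the fence and reaching up to it. Axes as the board's; the stop lies to +y of this point.
- offcut_center (a point): Centre of the loose plain wooden offcut, a solid block 50 mm (x) by 110 mm (y) by 42 mm (z) in its own axes, 0.1 to 0.2 kg. At the start it stands on its 50 x 42 mm end on the right half of the board, its own y axis up (centre 55 mm above the board), the side facing the end stop (-z of its own) square to the board's y axis within 0.3 rad. It is to lie on a broad (50 x 110 mm) side: own z axis upright, either way up, centre 21 mm above the board.
- cube: Bystander, loose wooden cube-like piece 50 x 45 x 55 mm high; origin at the centre of its underside. On the bench beside the board.
- tape_measure: Bystander, loose yellow and black tape measure 41 x 84 x 62 mm high; origin at the centre of its underside. On the bench beside the board.
- battery: Bystander, loose black cordless-tool battery 106 x 67 mm, 54 mm high; origin at the centre of its underside. On the bench past the left end of the board.
Not all that is in view belongs to the job. What is shaped like the part that bears offcut_center but turquoise is not meant.

How it is judged (in metres and radians):
On the way:
1. the offcut has been tipped over and lies flat on a broad side on the board ((angle between offcut_center's own z axis and vertical below 0.06 rad or angle between offcut_center's own z axis and vertical above 3.08 rad) and z of offcut_center in the frame of stop_board between 0.034 and 0.043 m), for 0.2 s.
At the end, for the whole second after the job is handed in: The offcut lies at rest on a broad side on the board (within 0.06 rad of flat), its long side within 3.5 mm of the fence and its end within 3.5 mm of the end stop, its length parallel to the fence within 0.05 rad (all of step 1 and x of offcut_center in the frame of fence_face between -0.0285 and -0.022 m and y of offcut_center in the frame of stop_face between -0.0585 and -0.052 m and angle between the y axis of offcut_center and the y axis of stop_board, either way round below 0.05 rad and linear speed of offcut below 0.02 m/s and angular speed of offcut below 0.2 rad/s); the robot touches nothing.
It fails at once if the offcut is lifted off the board (z of offcut_center in the frame of stop_board above 0.092 m or (angle between offcut_center's own y axis and vertical between 1.47 and 1.67 rad and z of offcut_center in the frame of stop_board above 0.053 m)).
It fails at once if the cube is moved more than 15 mm or tipped (distance of cube from where it was at the start of the episode above 0.015 m or angle between cube's own z axis and vertical above 0.2 rad).
It fails at once if the tape measure is moved more than 15 mm or tipped (distance of tape_measure from where it was at the start of the episode above 0.015 m or angle between tape_measure's own z axis and vertical above 0.2 rad).
It fails at once if the battery is moved more than 15 mm or tipped (distance of battery from where it was at the start of the episode above 0.015 m or angle between battery's own z axis and vertical above 0.2 rad).
It also fails if it takes over 69 s, if anything falls off the work surface, if the arm or the gripper's body presses on something with over 40 N, if the wrist force passes 120 N, or if a joint passes its speed limit or range.

ROBOT

A 6-joint arm with a two-finger parallel gripper is mounted at the origin on a cart in front of the work surface, level with it; the furniture and walls round the work are solid. World frame = base frame: x ahead of the robot, y to its left, z up, the work surface at z = 0. Lengths are in mm, angles in rad, forces in N, time in s.
With the tool pointing down it reaches from about 225 to 725 mm from the base axis. Payload 3.1 kg.
Tool frame: the origin (TCP) lies midway between the tips of the shut fingers; the grasp point (between the pads) lies 19 mm behind it; z points along the fingers, y is the line along which they close (so a half turn about z gives the same grasp; the last joint's range is limited). The gripper opens to 85 mm and grips with 20 to 120 N. Pads are 22 mm wide; open, the fingers measure 114 mm over their backs; the gripper's body (76 mm by 85 mm) begins 54 mm behind the grasp point. The pads swing forward as they close: fully open they stand 13 mm farther back than shut.
Start: joints at [1.075, 0.048, 0.099, 1.622, 0, 1.443], TCP at [188.777, 489.878, 194.312] pointing down, gripper open.
Joint ranges: [-2.91, 2.91], [-0.99, 1.94], [-1.21, 1.42], [-2.12, 2.29], [-1.49, 1.47], [-3.14, 3.14]. Speed limits (rad/s): [2.79, 2.79, 3.14, 3.14, 3.14, 3.14].

INTERFACE

Orientations are given as a unit quaternion [x, y, z, w].
In Python, from rig import robot gives the robot as it stands. The module is installed in compiled form; this text tells all that it offers.
- The arm moves only by the tool carry_out, never from a script. Its argument "commands" is a list of rows, each an object with "dr": the turn, a rotation vector about the tool's x, y, z in units of 6 degrees (1.0 is 6 degrees), a list of three; "offset": the shift along the tool's x, y, z in units of 50 mm (1.0 is 50 mm), a list of three; "grip": the finger opening in mm, from 0 to 85.4. In form: [{"dr": [ax, ay, az], "offset": [dx, dy, dz], "grip": grip}, ...]. A call has 1 to 5 rows; each row is the pose to reach, as a shift and turn from the pose commanded when the call began, along the tool's axes at that moment; what a row does not reach only later rows make up. A row lasts 1/10 s, in which the tool goes at most 50 mm and 8.59 degrees, less where a joint would pass 70% of its speed; a pose out of reach is approached as far as the arm can. A call with a gripper value outside its range is refused whole. The fingers move at their own pace and stop on an object; the grip force is fixed at half the most. Time passes only in rows, so rows that repeat a pose let the fingers close. It gives the time, the measured TCP pose, the force, the opening and the grip force at its end, in the units of the state.
- robot.observe(): the state, without advancing time (a new reading comes with each control period).
- robot.capture(name): name is "scene" or "top"; returns (picture, depth): 420x560x3 uint8, red, green, blue; 420x560 float32, mm along the optical axis (not along the pixel's ray), 0 where there is no reading.
- robot.camera_info(name): a dict with "K" (3x3 intrinsics, pixels), "k1" (the pictures are not rectified: a ray, as slopes to the right and down, at radius r is drawn at 1 + k1 r^2 times it, then the intrinsics apply), "extrinsics" (4x4, takes a point from camera to world coordinates). Camera axes: x right, y down, z forward; pixel columns grow to the right and rows downward; lengths in mm; the calibration is good to about 2 mm. A picture is of the moment at which its call begins. camera_info takes no time and is no camera call.
- robot.sign_off(): hands the job in; it is judged then, once.
The state is a dict: "clock": time; "qpos": joint angles; "joint_vel": joint speeds; "joint_torque": joint torques, N m; "eef_pos": TCP position; "orientation": TCP orientation; "force": force on the tool from outside, world axes, zero at the start; "moment": the same for the moment, N m; "width": opening from 0.0 (shut) to 1.0 (fully open); "grasp_force": force on a finger pad.
Only numpy, scipy, OpenCV 4.12 (cv2) and the standard library are available. Lean on these libraries where they do the work, as an engineer would, in place of code of your own. Each camera call takes 0.05 s, during which the arm holds its last target. There are 200 camera calls.

## Working session

There is one attempt and no reset: what is moved stays moved. The work goes in short steps, Python scripts to look and compute and a tool call to move; the robot and the scene stay as the last step left them, time stands still between calls to the robot, and variables do not carry over. Pictures are saved under pics/ and viewed, at most 10 in all, crops included, and the job is handed in when it is done.

Besides the shell and the picture viewer there is one more tool, called by a JSON object that holds its "name" and its "arguments", one argument or row to a line. carry_out: Moves the arm, as the interface text tells. Its arguments: {"type":"object","properties":{"commands":{"type":"array","items":{"type":"object","properties":{"dr":{"type":"array","items":{"type":"number"}},"offset":{"type":"array","items":{"type":"number"}},"grip":{"type":"number"}}}}},"required":["commands"]}

```bash
mkdir -p pics; cat > h.py <<'E'
import numpy as np, cv2
from rig import robot
def snap(name,fn=None):
    im,d=robot.capture(name)
    if fn: cv2.imwrite('pics/'+fn,cv2.cvtColor(im,cv2.COLOR_RGB2BGR))
    return im,d
def world(name,d):
    ci=robot.camera_info(name);K=np.array(ci['K'],float);k1=ci['k1']
    h,w=d.shape;u,v=np.meshgrid(np.arange(w),np.arange(h))
    p=np.stack([u,v],-1).reshape(-1,1,2).astype(np.float64)
    s=cv2.undistortPoints(p,K,np.array([k1,0,0,0.])).reshape(h,w,2)
    P=np.dstack([s*d[...,None],d])
    E=np.array(ci['extrinsics']);W=P@E[:3,:3].T+E[:3,3]
    W[d<=0]=np.nan
    return W
E
python3 - <<'E'
from h import *
import numpy as np
for n in('scene','top'):
    im,d=snap(n,n+'0.png');print(n,robot.camera_info(n)['extrinsics'],(d>0).mean());np.savez(n+'0.npz',im=im,W=world(n,d))
print(robot.observe())
E
```

```text
scene [[ 6.43694968e-01 -5.75980994e-01  5.03887569e-01  2.50247060e+01]
 [-7.65275825e-01 -4.81786088e-01  4.26890007e-01 -4.73251073e+02]
 [-3.11450975e-03 -6.60399924e-01 -7.50907611e-01  8.96825289e+02]
 [ 0.00000000e+00  0.00000000e+00  0.00000000e+00  1.00000000e+00]] 0.9959311224489796
top [[-1.52691846e-02 -9.83187756e-01  1.81957931e-01  3.92835648e+02]
 [-9.99864594e-01  1.38972706e-02 -8.81242576e-03  5.64655661e+00]
 [ 6.13555050e-03 -1.82067852e-01 -9.83266827e-01  1.16723450e+03]
 [ 0.00000000e+00  0.00000000e+00  0.00000000e+00  1.00000000e+00]] 0.996296768707483
{'clock': 0.1, 'qpos': array([1.07518642e+00, 4.86769440e-02, 9.77613746e-02, 1.62199542e+00,
       2.89438971e-05, 1.44299692e+00]), 'joint_vel': array([-1.35795007e-04, -4.31877712e-04,  4.38807819e-03, -9.89547784e-04,
       -8.55425192e-05,  2.97230100e-04]), 'joint_torque': array([ 2.31765451e-03, -3.39851546e+01,  3.20935714e+01,  1.58400246e-02,
       -1.63742948e-04, -1.35171396e-05]), 'eef_pos': array([188.47945132, 489.33369828, 193.23760113]), 'orientation': array([ 1.82870268e-01,  9.83136484e-01, -1.00194053e-03, -3.38037983e-04]), 'force': array([-0.16514493, -0.74103894,  0.21010326]), 'moment': array([-0.00647121,  0.02505004, -0.00038378]), 'grasp_force': 0.0, 'width': 0.9987347468971631}
```

View pics/scene0.png

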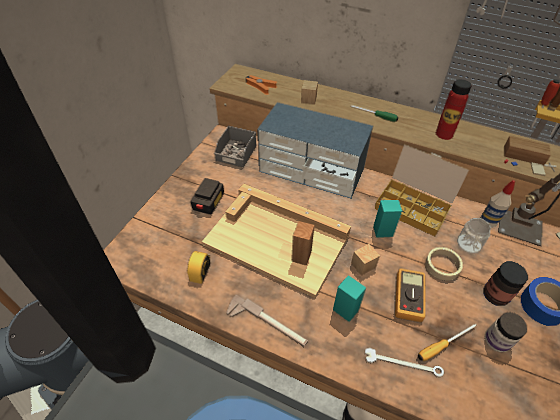

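View pics/top0.png

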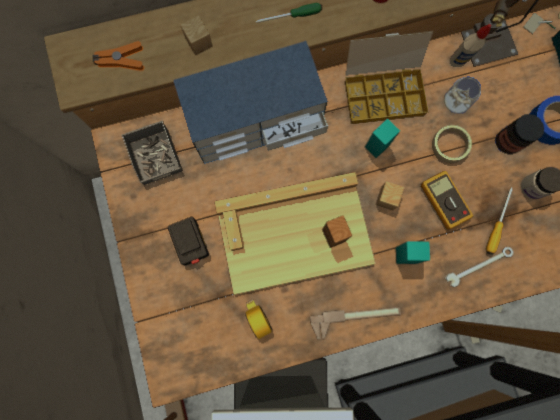

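The picture shows the brown offcut standing on the board at scene (303,243) / top (338,231). Things it could be taken for: turquoise blocks at scene (388,218) and (348,300), and the light cube at (365,260). I choose the brown one, which is the only block standing on the board. The end stop is at top (231,230), and the fence runs from (216,203) to (357,183).

```bash
python3 - <<'E'
from h import *
D=np.load('top0.npz');im=D['im'];W=D['W']
def rect(lo,hi,roi,nm):
    x0,y0,x1,y1=roi
    z=W[...,2];m=((z>lo)&(z<hi)).astype(np.uint8);k=np.zeros_like(m);k[y0:y1,x0:x1]=1;m&=k
    m=cv2.morphologyEx(m,cv2.MORPH_OPEN,np.ones((2,2),np.uint8))
    n,l,s,c=cv2.connectedComponentsWithStats(m);i=1+np.argmax(s[1:,4])
    P=W[l==i];r=cv2.minAreaRect(P[:,:2].astype(np.float32))
    print(nm,len(P),'z',np.median(P[:,2]).round(1),'c',np.round(r[0],1),'size',np.round(r[1],1),'ang',round(r[2],2));print(cv2.boxPoints(r).round(1).tolist())
    return P
rect(10,26,(210,170,380,300),'board')
P=rect(40,56,(205,165,370,260),'fence+stop')
rect(105,150,(315,205,365,250),'offcut')
rect(40,70,(375,175,410,215),'cube')
rect(40,80,(240,295,280,345),'tape');rect(35,70,(160,210,212,270),'batt')
x0,y0=200,165
c=cv2.resize(im[165:300,200:400],None,fx=4,fy=4,interpolation=cv2.INTER_CUBIC)
cv2.imwrite('pics/crop.png',cv2.cvtColor(c,cv2.COLOR_RGB2BGR))
E
```

```text
board 10343 z nan c [534.3 -43.2] size [193.9 342. ] ang 11.68
[[404.79998779296875, 104.69999694824219], [474.0, -230.3000030517578], [663.7999877929688, -191.10000610351562], [594.5999755859375, 143.89999389648438]]
fence+stop 2336 z nan c [623.  -31.8] size [116.1 349.2] ang 19.73
[[509.3999938964844, 112.9000015258789], [627.2999877929688, -215.8000030517578], [736.5, -176.60000610351562], [618.7000122070312, 152.10000610351562]]
offcut 484 z nan c [ 547.4 -136.9] size [45.1 62.7] ang 26.19
[[513.2999877929688, -118.69999694824219], [541.0, -175.0], [581.4000244140625, -155.10000610351562], [553.7999877929688, -98.80000305175781]]
cube 452 z nan c [ 638.1 -272.5] size [57.6 64. ] ang 70.54
[[598.2999877929688, -289.0], [658.7000122070312, -310.29998779296875], [677.9000244140625, -255.89999389648438], [617.5, -234.60000610351562]]
tape 501 z nan c [341.6  47.2] size [67.3 39.6] ang 24.15
[[302.79998779296875, 51.5], [319.0, 15.300000190734863], [380.5, 42.900001525878906], [364.20001220703125, 79.0]]
batt 1113 z nan c [532.8 212.9] size [97.3 60.7] ang 24.77
[[475.8999938964844, 220.10000610351562], [501.29998779296875, 165.0], [589.7000122070312, 205.8000030517578], [564.2999877929688, 260.79998779296875]]
```

View pics/crop.png

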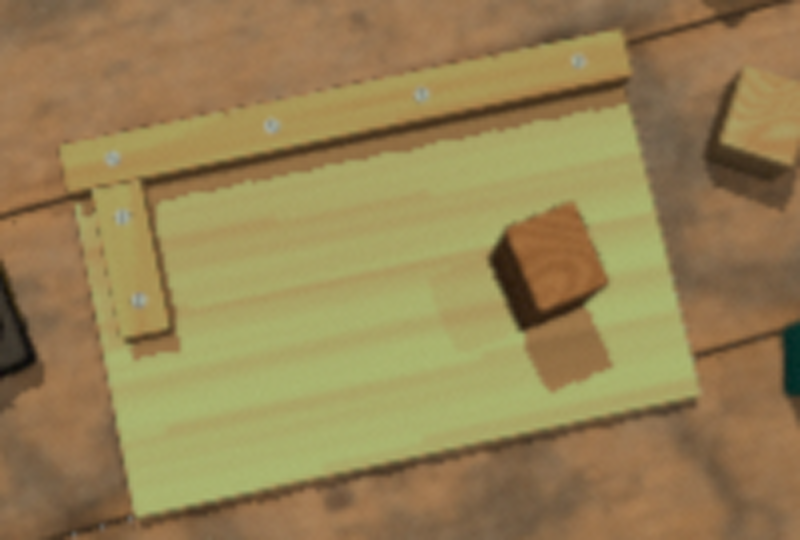

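The crop confirms the brown block with end grain on top. Its top corners are at about (508,227), (575,202), (607,283) and (541,315). The fence, stop and board edges are clear. Next I cast the rays.

```bash
cat >> h.py <<'E'
def ray(name,px,z):
    ci=robot.camera_info(name);K=np.array(ci['K'],float)
    s=cv2.undistortPoints(np.array(px,float).reshape(-1,1,2),K,np.array([ci['k1'],0,0,0.])).reshape(-1,2)
    E=np.array(ci['extrinsics']);d=np.c_[s,np.ones(len(s))]@E[:3,:3].T;o=E[:3,3]
    return (o+d*((z-o[2])/d[:,2])[:,None])[:,:2]
E
python3 - <<'E'
from h import *
def c(l,z): return ray('top',(np.array(l)+.5)/4-.5+[200,165],z)
for n,l,z in [('near',[(135,516),(697,400)],18),('fence_near',[(66,193),(630,78)],48),('fence_far',[(62,146),(625,30)],48),('stop',[(143,182),(172,330),(93,188),(123,338)],48),('off',[(508,227),(575,202),(607,283),(541,315)],128),('cube',[(745,68),(724,122),(779,145)],55)]:
    P=c(l,z);print(n,P.round(1).tolist(),np.linalg.norm(P[1]-P[0]).round(1),'ang',np.degrees(np.arctan2(*(P[0]-P[1]))*-1).round(2))
    if n=='off':print(P.mean(0),np.linalg.norm(P[2]-P[1]))
D=np.load('top0.npz')['W'];print(np.nanmedian(D[250:270,260:320,2]),np.nanmedian(D[222:232,335:345],axis=(0,1)))
E
```

```text
near [[409.4, 108.1], [471.5, -221.0]] 334.9 ang 10.69
fence_near [[594.6, 146.0], [658.7, -185.2]] 337.4 ang 10.95
fence_far [[622.5, 148.6], [687.9, -183.5]] 338.5 ang 11.13
stop [[600.5, 101.3], [513.7, 84.5], [597.3, 130.4], [509.6, 112.6]] 88.3 ang -79.03
off [[558.2, -102.2], [571.3, -138.9], [527.0, -154.3], [510.3, -118.3]] 38.9 ang 19.76
[ 541.68974056 -128.45176637] 46.91884822375503
cube [[662.0, -251.5], [629.9, -237.6], [615.8, -268.8]] 35.0 ang -113.46
17.07714809013487 [ 546.64264255 -129.70450035  127.72688773]
```

```bash
cat >> h.py <<'E'
from scipy.spatial.transform import Rotation as Rn
A=np.radians(10.95);UB=np.array([np.cos(A),np.sin(A)]);VB=np.array([-np.sin(A),np.cos(A)])
FU,SV=611.6,-14.6   # fence face u, stop face v
def xy(u,v): return u*UB+v*VB
def plan(p,deg):
    """units to reach world p with tool y axis at deg in the ground plane, pointing down"""
    s=robot.observe();R=Rn.from_quat(s['orientation'])
    y=np.array([np.cos(np.radians(deg)),np.sin(np.radians(deg)),0]);z=np.array([0,0,-1.])
    T=Rn.from_matrix(np.c_[np.cross(y,z),y,z])
    print('at',s['eef_pos'].round(1),'clk',s['clock'],'F',s['force'].round(1),'tooly',np.degrees(np.arctan2(*R.apply([0,1,0])[[1,0]])).round(1))
    print('offset',(R.inv().apply(np.array(p)-s['eef_pos'])/50).round(3),'dr',(np.degrees((R.inv()*T).as_rotvec())/6).round(3))
E
python3 -c "
from h import *
plan([564,-189,194],19.2)"
```

```text
at [188.5 489.3 193.2] clk 0.1 F [-0.2 -0.7  0.2] tooly 68.9
offset [-1.1886e+01 -9.9590e+00  2.0000e-03] dr [-2.000e-02  6.000e-03  8.288e+00]
```

{"name": "carry_out", "arguments": {
  "commands": [
    {"dr": [0, 0, 8.3], "offset": [-11.9, -9.96, 0], "grip": 20},
    {"dr": [0, 0, 8.3], "offset": [-11.9, -9.96, 0], "grip": 20},
    {"dr": [0, 0, 8.3], "offset": [-11.9, -9.96, 0], "grip": 20},
    {"dr": [0, 0, 8.3], "offset": [-11.9, -9.96, 0], "grip": 20},
    {"dr": [0, 0, 8.3], "offset": [-11.9, -9.96, 0], "grip": 20}
  ]
}}

```text
clock: 0.6
eef_pos: [310.2, 269.4, 193.8]
orientation: [0.532, 0.846, -0.0, 0.0]
force: [2.2, -0.0, 0.1]
width: 0.235
grasp_force: 0.0
```

```bash
python3 -c "
from h import *
plan([564,-189,194],19.2)"
```

```text
at [310.2 269.4 193.8] clk 0.6 F [ 2.2 -0.   0.1] tooly 25.7
offset [-1.0462e+01  6.0600e-01 -2.0000e-03] dr [-0.003  0.002  1.075]
```

{"name": "carry_out", "arguments": {
  "commands": [
    {"dr": [0, 0, 1.07], "offset": [-10.46, 0.6, 0], "grip": 20},
    {"dr": [0, 0, 1.07], "offset": [-10.46, 0.6, 0], "grip": 20},
    {"dr": [0, 0, 1.07], "offset": [-10.46, 0.6, 0], "grip": 20},
    {"dr": [0, 0, 1.07], "offset": [-10.46, 0.6, 0], "grip": 20},
    {"dr": [0, 0, 1.07], "offset": [-10.46, 0.6, 0], "grip": 20}
  ]
}}

```text
clock: 1.1
eef_pos: [432.4, 51.1, 194.0]
orientation: [0.577, 0.817, 0.0, -0.0]
force: [1.4, 1.5, 0.7]
width: 0.234
grasp_force: 0.0
```

```bash
python3 -c "
from h import *
plan([564,-189,194],19.2)"
```

```text
at [432.4  51.1 194. ] clk 1.1 F [1.4 1.5 0.7] tooly 19.5
offset [-5.405e+00  8.760e-01 -2.000e-03] dr [ 0.    -0.003  0.052]
```

{"name": "carry_out", "arguments": {
  "commands": [
    {"dr": [0, 0, 0], "offset": [-5.4, 0.88, 0], "grip": 20},
    {"dr": [0, 0, 0], "offset": [-5.4, 0.88, 0], "grip": 20},
    {"dr": [0, 0, 0], "offset": [-5.4, 0.88, 0], "grip": 20},
    {"dr": [0, 0, 0], "offset": [-5.4, 0.88, 0], "grip": 20},
    {"dr": [0, 0, 0], "offset": [-5.4, 0.88, 0], "grip": 20}
  ]
}}

```text
clock: 1.6
eef_pos: [552.8, -167.9, 193.6]
orientation: [0.577, 0.817, 0.0, -0.0]
force: [1.5, 1.3, 1.0]
width: 0.232
grasp_force: 0.0
```

```bash
python3 -c "
from h import *
plan([564,-189,110],19.2)"
```

```text
at [ 552.8 -167.9  193.6] clk 1.6 F [1.5 1.3 1. ] tooly 19.5
offset [-0.473  0.07   1.671] dr [-0.005 -0.008  0.052]
```

{"name": "carry_out", "arguments": {
  "commands": [
    {"dr": [0, 0, 0], "offset": [0, 0, 0], "grip": 20},
    {"dr": [0, 0, 0], "offset": [0, 0, 0], "grip": 20}
  ]
}}

```text
clock: 1.8
eef_pos: [551.9, -166.7, 192.3]
orientation: [0.578, 0.816, -0.0, -0.002]
force: [-0.0, -0.3, 0.9]
width: 0.23
grasp_force: 0.0
```

```bash
python3 -c "
from h import *
plan([564,-189,110],19.2)"
```

```text
at [ 551.9 -166.7  192.3] clk 1.8 F [-0.  -0.3  0.9] tooly 19.4
offset [-0.505  0.085  1.644] dr [-0.026 -0.029  0.036]
```

{"name": "carry_out", "arguments": {
  "commands": [
    {"dr": [0, 0, 0], "offset": [-0.5, 0.08, 0], "grip": 20},
    {"dr": [0, 0, 0], "offset": [-0.5, 0.08, 0.9], "grip": 20},
    {"dr": [0, 0, 0], "offset": [-0.5, 0.08, 1.64], "grip": 20},
    {"dr": [0, 0, 0], "offset": [-0.5, 0.08, 1.64], "grip": 20}
  ]
}}

```text
clock: 2.2
eef_pos: [558.6, -184.1, 104.8]
orientation: [0.576, 0.817, -0.001, -0.008]
force: [-0.9, 0.1, -0.3]
width: 0.232
grasp_force: 0.0
```

```bash
python3 -c "
from h import *
snap('scene','s1.png');plan([564,-189,110],19.2)
import cv2
im=cv2.imread('pics/s1.png')[150:350,180:450];cv2.imwrite('pics/s1c.png',cv2.resize(im,None,fx=2.8,fy=2.8))"
```

```text
at [ 561.  -185.3  108.9] clk 2.25 F [ 0.3 -0.3  0.3] tooly 19.6
offset [-0.09   0.032 -0.023] dr [-0.059 -0.061  0.071]
```

View pics/s1c.png

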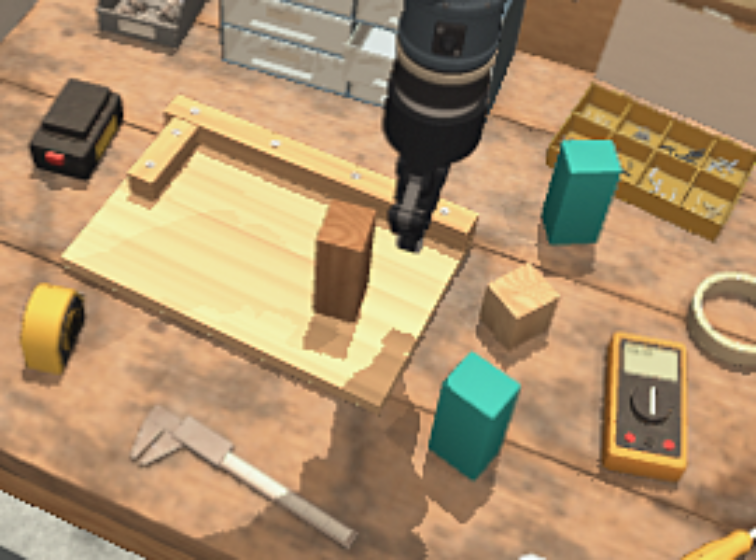

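The gripper (410,240) stands clear just right of the upright offcut (345,260). I push along tool +x.

{"name": "carry_out", "arguments": {
  "commands": [
    {"dr": [0, 0, 0], "offset": [0.3, 0, 0], "grip": 20},
    {"dr": [0, 0, 0], "offset": [0.45, 0, 0], "grip": 20},
    {"dr": [0, 0, 0], "offset": [0.6, 0, 0], "grip": 20},
    {"dr": [0, 0, 0], "offset": [0.75, 0, 0], "grip": 20},
    {"dr": [0, 0, 0], "offset": [0.85, 0, 0], "grip": 20}
  ]
}}

```text
clock: 2.75
eef_pos: [550.9, -147.5, 113.6]
orientation: [0.577, 0.817, 0.0, 0.001]
force: [0.0, -0.4, 0.0]
width: 0.234
grasp_force: 0.0
```

{"name": "carry_out", "arguments": {
  "commands": [
    {"dr": [0, 0, 0], "offset": [0.1, 0, 0], "grip": 20},
    {"dr": [0, 0, 0], "offset": [0.2, 0, 0], "grip": 20},
    {"dr": [0, 0, 0], "offset": [0.3, 0, 0], "grip": 20},
    {"dr": [0, 0, 0], "offset": [0.35, 0, 0], "grip": 20},
    {"dr": [0, 0, 0], "offset": [0.4, 0, 0], "grip": 20}
  ]
}}

```text
clock: 3.25
eef_pos: [543.6, -129.2, 112.2]
orientation: [0.577, 0.817, -0.0, -0.0]
force: [-0.6, 0.3, 0.4]
width: 0.233
grasp_force: 0.0
```

```bash
python3 -c "
from h import *
snap('scene','s2.png');plan([564,-189,110],19.2)
import cv2
im=cv2.imread('pics/s2.png')[150:350,180:450];cv2.imwrite('pics/s2c.png',cv2.resize(im,None,fx=2.8,fy=2.8))"
```

```text
at [ 543.5 -128.9  112.2] clk 3.3 F [-0.4 -0.5 -0.2] tooly 19.5
offset [-1.271 -0.016  0.044] dr [-0.002 -0.004  0.057]
```

View pics/s2c.png

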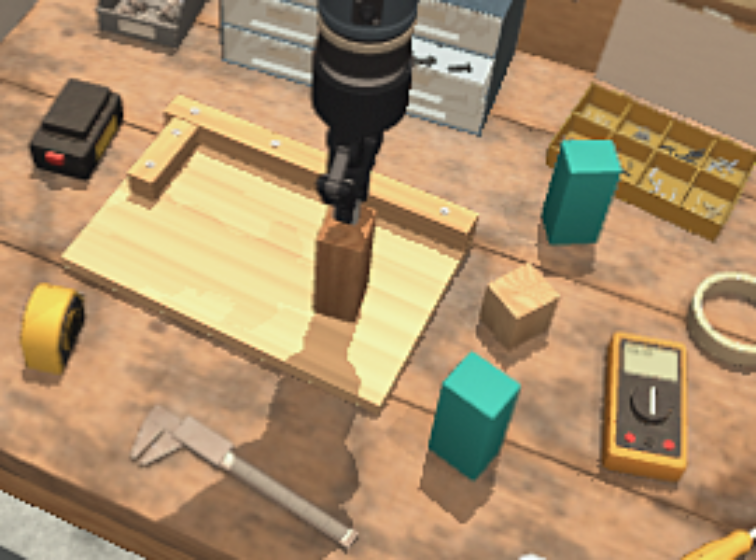

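```bash
python3 - <<'E'
from h import *
im,d=snap('scene');W=world('scene',d);np.set_printoptions(suppress=True,linewidth=150)
for p in [(303,220),(304,226),(298,233),(308,233),(303,240),(297,250),(303,255),(309,228)]:
    print(p,im[p[1],p[0]],W[p[1],p[0]].round(0))
im,d=snap('top');W=world('top',d)
for p in [(338,231),(330,225),(345,235),(340,225),(344,240),(335,240)]:print('top',p,im[p[1],p[0]],W[p[1],p[0]].round(0))
a=cv2.imread('pics/s2.png')[195:255,270:340];a=cv2.resize(a,None,fx=6,fy=6,interpolation=cv2.INTER_CUBIC)
b=cv2.cvtColor(im,cv2.COLOR_RGB2BGR)[195:255,300:380];b=cv2.resize(b,None,fx=4.5,fy=4.5,interpolation=cv2.INTER_CUBIC)
c=np.zeros((360,420+360,3),np.uint8);c[:360,:420]=a;c[:270,420:]=b;cv2.imwrite('pics/s3.png',c)
E
```

```text
(303, 220) [21 21 22] [ 489. -160.  236.]
(304, 226) [22 22 22] [ 523. -142.  171.]
(298, 233) [130  91  59] [ 524. -126.  130.]
(308, 233) [132  89  58] [ 540. -144.  130.]
(303, 240) [107  71  46] [ 522. -143.  121.]
(297, 250) [98 67 44] [ 517. -131.   74.]
(303, 255) [102  71  47] [ 523. -146.   61.]
(309, 228) [139  95  60] [ 557. -134.  125.]
top (338, 231) [67 73 73] [470. -65. 613.]
top (330, 225) [159 108  61] [ 550. -110.  126.]
top (345, 235) [83 90 89] [464. -72. 619.]
top (340, 225) [62 68 66] [477. -67. 611.]
top (344, 240) [88 94 92] [458. -70. 621.]
top (335, 240) [70 78 76] [459. -60. 618.]
```

View pics/s3.png

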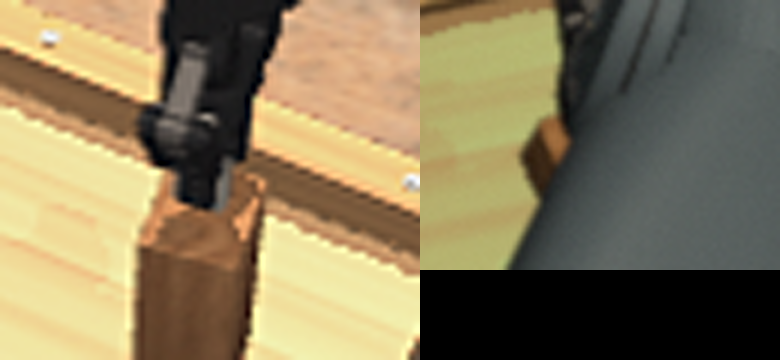

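```bash
python3 - <<'E'
from h import *
for z in (112,120,128,135,140): print(z,ray('scene',[(305,229),(302,228)],z).round(0).tolist())
ci=robot.camera_info('scene');E=np.array(ci['extrinsics'])
c=E[:3,:3].T
P=np.array([[543.5,-129,112],[543.5,-129,128],[543,-129,128]])
q=(P-E[:3,3])@E[:3,:3];s=q[:,:2]/q[:,2:];s*=1+ci['k1']*(s**2).sum(1)[:,None];print(s@np.array(ci['K'])[:2,:2].T+np.array(ci['K'])[:2,2])
print(robot.observe())
# silhouette of block top in scene: 3 visible corners of front
E
```

```text
112 [[557.0, -123.0], [555.0, -115.0]]
120 [[552.0, -126.0], [550.0, -119.0]]
128 [[546.0, -130.0], [544.0, -123.0]]
135 [[542.0, -133.0], [539.0, -126.0]]
140 [[538.0, -135.0], [536.0, -128.0]]
[[303.6008016  233.59422109]
 [303.94530519 229.47879372]
 [303.8194367  229.60296531]]
{'clock': 3.4, 'qpos': array([-3.53497795e-01,  1.32739918e-01,  2.69790759e-02,  1.46503015e+00,
       -1.07554104e-04,  8.76304850e-01]), 'joint_vel': array([-0.00251349,  0.00277231,  0.00506509, -0.00457308, -0.00091249,
        0.00148317]), 'joint_torque': array([ 1.17043660e-01, -3.72506332e+01,  3.20501482e+01,  2.84119241e-02,
        1.26847025e-02,  4.12845009e-03]), 'eef_pos': array([ 543.70219983, -129.35588674,  112.26425073]), 'orientation': array([ 5.76877922e-01,  8.16830375e-01, -5.12611237e-05,  1.64735165e-05]), 'force': array([-0.03846239, -0.22782305,  1.12620109]), 'moment': array([ 0.03263655, -0.03529223, -0.03201858]), 'grasp_force': 0.0, 'width': 0.23398466020972394}
```

The fingertips sit over the block's top face at about (304,229), so they skimmed above it. The block hasn't moved. I back off, close the fingers and go lower.

{"name": "carry_out", "arguments": {
  "commands": [
    {"dr": [0, 0, 0], "offset": [0, 0, -0.6], "grip": 0},
    {"dr": [0, 0, 0], "offset": [-0.8, 0, -0.6], "grip": 0},
    {"dr": [0, 0, 0], "offset": [-1.4, 0, -0.6], "grip": 0},
    {"dr": [0, 0, 0], "offset": [-1.4, 0, 0], "grip": 0},
    {"dr": [0, 0, 0], "offset": [-1.4, 0, 0.2], "grip": 0}
  ]
}}

```text
clock: 3.9
eef_pos: [565.8, -195.8, 99.4]
orientation: [0.578, 0.816, -0.0, -0.002]
force: [-0.7, 0.3, -1.1]
width: -0.001
grasp_force: 0.0
```

```bash
python3 -c "
from h import *
im,d=snap('scene','s4.png');plan([566,-194,102],19.2)
import cv2
im=cv2.imread('pics/s4.png')[170:290,270:370];cv2.imwrite('pics/s4c.png',cv2.resize(im,None,fx=5,fy=5))"
```

```text
at [ 564.6 -194.6   97.9] clk 3.95 F [ 0.1  0.9 -0.3] tooly 19.5
offset [ 0.002  0.029 -0.083] dr [-0.049 -0.051  0.048]
```

View pics/s4c.png

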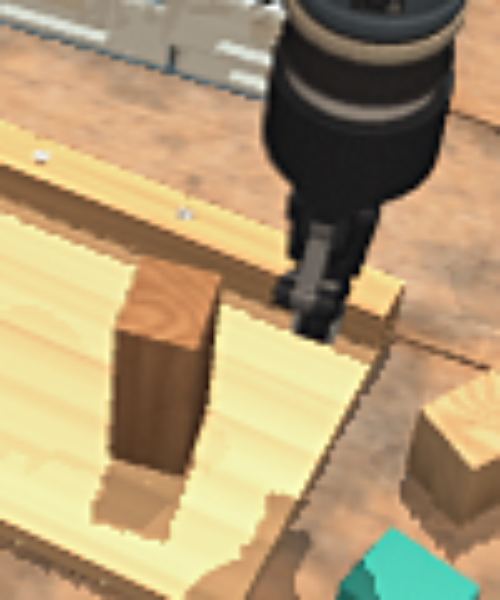

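The closed fingertip shows at scene px (333,238), with the offcut upright at (303,243). I check the tip height against the reported TCP.

```bash
python3 - <<'E'
from h import *
for z in (90,98,106,114): print(z,ray('scene',[(333,238),(331,238)],z).round(0).tolist())
c=np.array([(115,330),(205,355),(220,283),(138,262)])/5+[270,170]-.4
P=ray('scene',c,128);print(P.round(0).tolist(),P.mean(0))
E
```

```text
90 [[594.0, -184.0], [591.0, -180.0]]
98 [[588.0, -187.0], [585.0, -183.0]]
106 [[583.0, -190.0], [579.0, -186.0]]
114 [[577.0, -193.0], [574.0, -189.0]]
[[511.0, -120.0], [527.0, -161.0], [567.0, -141.0], [552.0, -102.0]] [ 539.09020679 -130.98237221]
```

```bash
python3 - <<'E'
from h import *
im,d=snap('scene');W=world('scene',d)
for v in range(222,246,2):
    print(v,[(int(im[v,u].sum()//3),*W[v,u].round(0).astype(int)) if W[v,u][0]==W[v,u][0] else None for u in (328,331,334,337)])
im,d=snap('top');W=world('top',d);P=W.reshape(-1,3);m=(abs(P[:,0]-565)<40)&(abs(P[:,1]+195)<40)&(P[:,2]>70)
print(m.sum(),np.percentile(P[m,2],[0,5,50,100]) if m.any() else 0)
E
```

```text
222 [(5, np.int64(546), np.int64(-189), np.int64(200)), (104, np.int64(524), np.int64(-208), np.int64(234)), (64, np.int64(531), np.int64(-212), np.int64(231)), (19, np.int64(542), np.int64(-213), np.int64(222))]
224 [(77, np.int64(545), np.int64(-191), np.int64(195)), (102, np.int64(521), np.int64(-211), np.int64(234)), (43, np.int64(551), np.int64(-202), np.int64(198)), (26, np.int64(553), np.int64(-209), np.int64(202))]
226 [(80, np.int64(523), np.int64(-203), np.int64(219)), (102, np.int64(519), np.int64(-212), np.int64(229)), (27, np.int64(556), np.int64(-201), np.int64(186)), (22, np.int64(553), np.int64(-209), np.int64(195))]
228 [(71, np.int64(510), np.int64(-211), np.int64(230)), (118, np.int64(514), np.int64(-216), np.int64(231)), (51, np.int64(524), np.int64(-218), np.int64(222)), (41, np.int64(554), np.int64(-210), np.int64(188))]
230 [(86, np.int64(508), np.int64(-213), np.int64(227)), (129, np.int64(513), np.int64(-217), np.int64(226)), (45, np.int64(513), np.int64(-224), np.int64(231)), (11, np.int64(548), np.int64(-214), np.int64(190))]
232 [(42, np.int64(507), np.int
[... 818 characters left out ...]
)]
240 [(218, np.int64(633), np.int64(-150), np.int64(15)), (219, np.int64(636), np.int64(-158), np.int64(18)), (227, np.int64(640), np.int64(-164), np.int64(19)), (162, np.int64(648), np.int64(-169), np.int64(16))]
242 [(216, np.int64(627), np.int64(-154), np.int64(15)), (218, np.int64(630), np.int64(-162), np.int64(18)), (216, np.int64(635), np.int64(-168), np.int64(18)), (214, np.int64(642), np.int64(-174), np.int64(16))]
244 [(219, np.int64(619), np.int64(-160), np.int64(19)), (216, np.int64(625), np.int64(-165), np.int64(17)), (216, np.int64(630), np.int64(-172), np.int64(18)), (218, np.int64(635), np.int64(-178), np.int64(18))]
4138 [138.63242118 309.50675223 604.10272248 611.46219141]
```

```bash
cat >> h.py <<'E'
def proj(name,P):
    ci=robot.camera_info(name);E=np.array(ci['extrinsics']);K=np.array(ci['K'])
    q=(np.atleast_2d(P)-E[:3,3])@E[:3,:3];s=q[:,:2]/q[:,2:];s=s*(1+ci['k1']*(s**2).sum(1)[:,None]);return s@K[:2,:2].T+K[:2,2]
E
python3 - <<'E'
from h import *
s=robot.observe();print(s['eef_pos'],s['clock'],s['qpos'])
print(proj('scene',[s['eef_pos'],[565,-195,130],[188.5,489.3,193.2]]).round(0))
E
```

```text
[ 565.89298859 -194.48035513  101.01721881] 4.05 [-4.43113355e-01  2.41786410e-01  1.29329190e-01  1.46177418e+00
  8.89274642e-05  7.86435516e-01]
[[330. 244.]
 [332. 237.]
 [ 28. 175.]]
```

{"name": "carry_out", "arguments": {
  "commands": [
    {"dr": [0, 0, 0], "offset": [0, 0, 0.32], "grip": 0},
    {"dr": [0, 0, 0], "offset": [0.25, 0, 0.32], "grip": 0},
    {"dr": [0, 0, 0], "offset": [0.5, 0, 0.32], "grip": 0},
    {"dr": [0, 0, 0], "offset": [0.6, 0, 0.32], "grip": 0},
    {"dr": [0, 0, 0], "offset": [0.7, 0, 0.32], "grip": 0}
  ]
}}

```text
clock: 4.55
eef_pos: [555.8, -161.4, 87.7]
orientation: [0.576, 0.817, 0.0, 0.001]
force: [-0.1, -0.5, 0.6]
width: 0.002
grasp_force: 0.0
```

{"name": "carry_out", "arguments": {
  "commands": [
    {"dr": [0, 0, 0], "offset": [0.08, 0, 0], "grip": 0},
    {"dr": [0, 0, 0], "offset": [0.16, 0, 0], "grip": 0},
    {"dr": [0, 0, 0], "offset": [0.24, 0, 0], "grip": 0},
    {"dr": [0, 0, 0], "offset": [0.32, 0, 0], "grip": 0},
    {"dr": [0, 0, 0], "offset": [0.4, 0, 0], "grip": 0}
  ]
}}

```text
clock: 5.05
eef_pos: [548.6, -143.3, 86.3]
orientation: [0.577, 0.817, -0.0, -0.0]
force: [0.0, -0.7, 1.0]
width: -0.001
grasp_force: 0.1
```

```bash
python3 -c "
from h import *
im,d=snap('scene','s5.png');plan([566,-194,102],19.2)
import cv2
im=cv2.imread('pics/s5.png')[170:290,240:370];cv2.imwrite('pics/s5c.png',cv2.resize(im,None,fx=5,fy=5))"
```

```text
at [ 548.4 -142.6   86.3] clk 5.1 F [-0.6  0.7 -1.4] tooly 19.6
offset [-1.086 -0.011 -0.316] dr [-0.002 -0.008  0.059]
```

View pics/s5c.png

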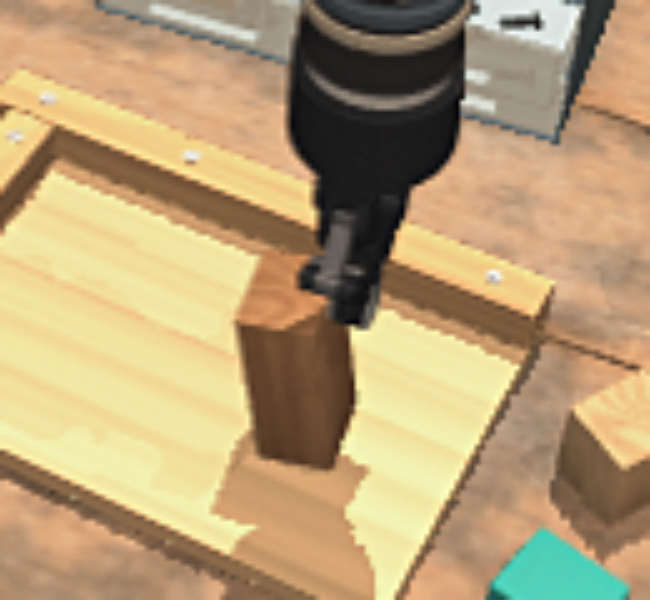

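The offcut is tipping: its top has moved left to (295,300) in the crop and its base has stayed put. I continue the push.

{"name": "carry_out", "arguments": {
  "commands": [
    {"dr": [0, 0, 0], "offset": [0.08, 0, 0], "grip": 0},
    {"dr": [0, 0, 0], "offset": [0.16, 0, 0], "grip": 0},
    {"dr": [0, 0, 0], "offset": [0.24, 0, 0], "grip": 0},
    {"dr": [0, 0, 0], "offset": [0.34, 0, 0], "grip": 0},
    {"dr": [0, 0, 0], "offset": [0.44, 0, 0], "grip": 0}
  ]
}}

```text
clock: 5.6
eef_pos: [541.1, -122.3, 86.3]
orientation: [0.577, 0.817, 0.0, -0.0]
force: [-0.6, -0.2, 0.4]
width: 0.002
grasp_force: 0.0
```

{"name": "carry_out", "arguments": {
  "commands": [
    {"dr": [0, 0, 0], "offset": [0.1, 0, 0], "grip": 0},
    {"dr": [0, 0, 0], "offset": [0.2, 0, 0], "grip": 0},
    {"dr": [0, 0, 0], "offset": [0.3, 0, 0], "grip": 0},
    {"dr": [0, 0, 0], "offset": [0.3, 0, 0], "grip": 0}
  ]
}}

```text
clock: 6.0
eef_pos: [536.1, -107.9, 86.3]
orientation: [0.577, 0.817, 0.0, -0.0]
force: [-0.2, -0.6, -0.1]
width: 0.001
grasp_force: 0.0
```

{"name": "carry_out", "arguments": {
  "commands": [
    {"dr": [0, 0, 0], "offset": [0, 0, -1], "grip": 0},
    {"dr": [0, 0, 0], "offset": [-1, 0, -2], "grip": 0},
    {"dr": [0, 0, 0], "offset": [-2, -1, -2.5], "grip": 0},
    {"dr": [0, 0, 0], "offset": [-3, -1, -2.5], "grip": 0},
    {"dr": [0, 0, 0], "offset": [-3, -1, -2.5], "grip": 0}
  ]
}}

```text
clock: 6.5
eef_pos: [539.7, -270.0, 213.2]
orientation: [0.578, 0.816, -0.0, 0.002]
force: [0.8, -0.8, 0.1]
width: 0.001
grasp_force: 0.0
```

```bash
python3 -c "
from h import *
im,d=snap('scene','s6.png');t,dt=snap('top','t6.png')
a=cv2.imread('pics/s6.png')[170:290,220:350];b=cv2.imread('pics/t6.png')[165:300,200:380]
a=cv2.resize(a,(390,360));b=cv2.resize(b,(400,300));c=np.zeros((360,790,3),np.uint8);c[:,:390]=a;c[:300,390:]=b;cv2.imwrite('pics/c6.png',c)
plan([566,-194,102],19.2)"
```

```text
at [ 539.6 -271.8  211.9] clk 6.6 F [-0.1  0.4 -0.7] tooly 19.2
offset [1.303 1.01  2.194] dr [0.006 0.033 0.003]
```

View pics/c6.png

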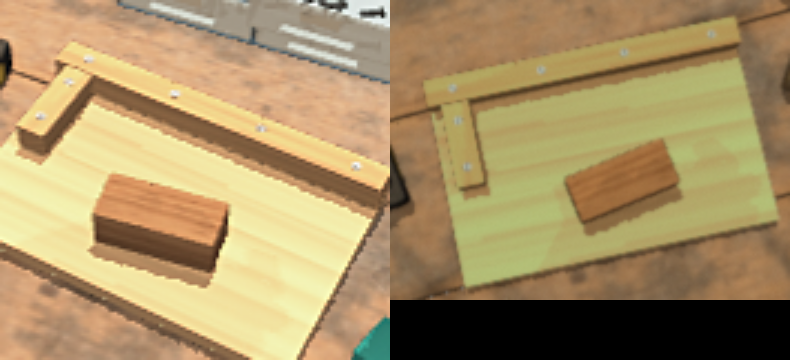

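The offcut lies flat on a broad side at crop right (622,180), skewed about 8° from the fence. From here I measure it by mask.

```bash
cat >> h.py <<'E'
def off(show=True,im=None):
    im,d=robot.capture('top');W=world('top',d)
    hsv=cv2.cvtColor(im,cv2.COLOR_RGB2HSV)
    w=np.stack([W[...,0]*UB[0]+W[...,1]*UB[1],W[...,0]*VB[0]+W[...,1]*VB[1]],-1)
    m=((hsv[...,0]<18)&(hsv[...,1]>110)&(hsv[...,2]>85)&(w[...,0]>430)&(w[...,0]<FU+8)&(w[...,1]<SV+8)&(w[...,1]>-290)&(W[...,2]>48)&(W[...,2]<72)).astype(np.uint8)
    m=cv2.morphologyEx(m,cv2.MORPH_OPEN,np.ones((3,3),np.uint8))
    n,l,s,c=cv2.connectedComponentsWithStats(m)
    i=1+np.argmax(s[1:,4]);v,u=np.nonzero(l==i)
    P=ray('top',np.c_[u,v],60);Q=np.c_[P@UB,P@VB].astype(np.float32)
    r=cv2.minAreaRect(Q);b=cv2.boxPoints(r)
    # long-axis by PCA
    e,V=np.linalg.eigh(np.cov(Q.T));a=V[:,1];ang=np.degrees(np.arctan2(-a[0]*np.sign(a[1]),a[1]*np.sign(a[1])))
    print('n',len(Q),'mean uv',Q.mean(0).round(1),'rect',np.round(r[0],1),np.round(r[1],1),'pca ang',ang.round(2),'box',b.round(0).tolist())
    print('extent',Q.min(0),Q.max(0),'mean hsv',hsv[l==i].mean(0).round(0))
    return im,l==i
E
python3 - <<'E'
from h import *
off()
E
```

```text
n 1001 mean uv [ 493.6 -152.4] rect [ 493.6 -152.3] [ 48.7 108.3] pca ang 10.94 box [[460.0, -103.0], [479.0, -210.0], [527.0, -201.0], [508.0, -95.0]]
extent [ 461.8039  -207.89496] [525.9451   -97.015305] mean hsv [ 14. 158. 156.]
```

```bash
python3 - <<'E'
from h import *
plan([*xy(435,-152),150],100.95)
E
```

```text
at [ 539.3 -269.1  211.3] clk 6.65 F [-0.7  0.5  1.4] tooly 19.3
offset [ 4.375 -0.234  1.224] dr [-1.0000e-03  7.0000e-03 -1.3604e+01]
```

{"name": "carry_out", "arguments": {
  "commands": [
    {"dr": [0, 0, -1.4], "offset": [0.9, -0.05, 0], "grip": 50},
    {"dr": [0, 0, -2.8], "offset": [1.8, -0.1, 0], "grip": 50},
    {"dr": [0, 0, -4.2], "offset": [2.6, -0.14, 0.3], "grip": 50},
    {"dr": [0, 0, -5.6], "offset": [3.5, -0.19, 0.7], "grip": 50},
    {"dr": [0, 0, -7], "offset": [4.38, -0.23, 1.2], "grip": 50}
  ]
}}

```text
clock: 7.15
eef_pos: [454.8, -62.1, 151.6]
orientation: [0.242, 0.97, 0.0, 0.001]
force: [0.9, 0.2, -0.3]
width: 0.585
grasp_force: 0.0
```

{"name": "carry_out", "arguments": {
  "commands": [
    {"dr": [0, 0, -1.4], "offset": [0, 0, 0], "grip": 50},
    {"dr": [0, 0, -2.8], "offset": [0, 0, 0], "grip": 50},
    {"dr": [0, 0, -4.2], "offset": [0, 0, 0], "grip": 50},
    {"dr": [0, 0, -5.6], "offset": [0, 0, 0], "grip": 50},
    {"dr": [0, 0, -6.6], "offset": [0, 0, 0], "grip": 50}
  ]
}}

```text
clock: 7.65
eef_pos: [454.8, -63.1, 151.2]
orientation: [-0.1, 0.995, 0.0, -0.0]
force: [-0.0, -0.9, 1.1]
width: 0.587
grasp_force: 0.0
```

```bash
python3 - <<'E'
from h import *
plan([*xy(435,-152),60],100.95)
E
```

```text
at [454.8 -63.1 151.2] clk 7.65 F [-0.  -0.9  1.1] tooly 101.5
offset [-0.011 -0.074  1.823] dr [ 0.008 -0.006  0.097]
```

{"name": "carry_out", "arguments": {
  "commands": [
    {"dr": [0, 0, 0.1], "offset": [0, -0.07, 0.8], "grip": 50},
    {"dr": [0, 0, 0.1], "offset": [0, -0.07, 1.5], "grip": 50},
    {"dr": [0, 0, 0.1], "offset": [0, -0.07, 2], "grip": 50},
    {"dr": [0, 0, 0.1], "offset": [0, -0.07, 2.2], "grip": 50},
    {"dr": [0, 0, 0.1], "offset": [0, -0.07, 2.2], "grip": 50}
  ]
}}

```text
clock: 8.15
eef_pos: [454.2, -66.7, 39.8]
orientation: [-0.092, 0.996, 0.001, -0.002]
force: [1.1, -1.0, -0.1]
width: 0.587
grasp_force: 0.0
```

```bash
python3 - <<'E'
from h import *
s=robot.observe();print(s['eef_pos'],s['force'])
im,d=snap('scene','s7.png');W=world('scene',d);q=proj('scene',[s['eef_pos']])[0].round().astype(int);print(q)
for u in (-6,-3,0,3,6):print([ (int(im[v,q[0]+u].mean()),*np.nan_to_num(W[v,q[0]+u]).round(0).astype(int).tolist()) for v in range(q[1]-14,q[1]+6,3)])
E
```

```text
[454.209817   -66.71723855  39.81911061] [ 1.06097831 -1.01519135 -0.14975917]
[261 260]
[(70, 477, -25, 40), (55, 476, -26, 29), (164, 475, -27, 17), (147, 467, -34, 19), (217, 461, -39, 16), (209, 453, -46, 18), (203, 446, -52, 18)]
[(69, 479, -35, 46), (65, 480, -34, 31), (119, 480, -33, 17), (150, 472, -40, 18), (222, 464, -47, 19), (205, 459, -51, 16), (208, 452, -58, 17)]
[(75, 482, -42, 50), (73, 482, -42, 37), (49, 481, -42, 24), (156, 478, -45, 18), (210, 469, -53, 20), (217, 464, -58, 17), (210, 456, -64, 18)]
[(81, 486, -50, 52), (66, 485, -50, 40), (56, 485, -50, 27), (153, 482, -52, 18), (142, 476, -57, 17), (216, 467, -65, 20), (207, 462, -69, 16)]
[(36, 448, -93, 129), (52, 448, -94, 118), (40, 448, -93, 105), (105, 447, -94, 96), (135, 481, -63, 17), (214, 474, -69, 17), (218, 466, -76, 18)]
```

```bash
python3 - <<'E'
from h import *
im,d=snap('scene');W=world('scene',d).reshape(-1,3);q=np.c_[W[:,:2]@UB,W[:,:2]@VB,W[:,2]]
m=(q[:,0]>415)&(q[:,0]<452)&(q[:,1]>-230)&(q[:,1]<-70)&(q[:,2]>25)&(q[:,2]<150)
p=q[m];print(len(p))
for lo in range(-230,-70,10):
    k=(p[:,1]>=lo)&(p[:,1]<lo+10)
    if k.any():print(lo,k.sum(),'zmin',np.sort(p[k,2])[:4].round(0),'u',p[k,0].mean().round(0))
print(robot.observe()['eef_pos'])
E
```

```text
398
-220 6 zmin [137. 139. 144. 144.] u 430.0
-210 26 zmin [128. 129. 129. 131.] u 424.0
-200 35 zmin [93. 94. 95. 95.] u 431.0
-190 106 zmin [81. 87. 87. 88.] u 430.0
-180 27 zmin [85. 89. 95. 98.] u 424.0
-140 5 zmin [140. 143. 146. 148.] u 422.0
-130 94 zmin [81. 84. 85. 86.] u 431.0
-120 30 zmin [92. 94. 95. 99.] u 429.0
-110 53 zmin [125. 129. 131. 132.] u 431.0
-100 16 zmin [133. 136. 137. 137.] u 428.0
[456.85305429 -67.84730316  42.76733831]
```

{"name": "carry_out", "arguments": {
  "commands": [
    {"dr": [0, 0, 0], "offset": [0, 0, 0.25], "grip": 50},
    {"dr": [0, 0, 0], "offset": [0, 0, 0.4], "grip": 50},
    {"dr": [0, 0, 0], "offset": [0, 0, 0.5], "grip": 50},
    {"dr": [0, 0, 0], "offset": [0, 0, 0.5], "grip": 50}
  ]
}}

```text
clock: 8.65
eef_pos: [455.4, -67.9, 15.6]
orientation: [-0.092, 0.996, 0.0, -0.001]
force: [0.2, 0.4, -0.3]
width: 0.585
grasp_force: 0.0
```

```bash
cat >> h.py <<'E'
def tips(ulo,uhi,vlo,vhi,step=10):
    im,d=robot.capture('scene');W=world('scene',d).reshape(-1,3);q=np.c_[W[:,:2]@UB,W[:,:2]@VB,W[:,2]]
    m=(q[:,0]>ulo)&(q[:,0]<uhi)&(q[:,1]>vlo)&(q[:,1]<vhi)&(q[:,2]>24)&(q[:,2]<150);p=q[m]
    for lo in range(vlo,vhi,step):
        k=(p[:,1]>=lo)&(p[:,1]<lo+step)
        if k.sum()>8:print(lo,k.sum(),'zmin',np.sort(p[k,2])[:4].round(0),'u',p[k,0].mean().round(0))
    s=robot.observe();print(s['eef_pos'].round(1),s['force'].round(1),'uv',(s['eef_pos'][:2]@UB).round(1),(s['eef_pos'][:2]@VB).round(1))
E
python3 - <<'E'
from h import *
tips(415,452,-230,-70)
E
```

```text
-220 32 zmin [108. 110. 116. 117.] u 427.0
-210 47 zmin [101. 104. 105. 106.] u 423.0
-200 36 zmin [70. 70. 71. 72.] u 430.0
-190 126 zmin [55. 59. 62. 63.] u 429.0
-180 60 zmin [59. 68. 68. 73.] u 421.0
-160 12 zmin [125. 126. 128. 131.] u 423.0
-150 17 zmin [125. 128. 130. 130.] u 423.0
-140 21 zmin [120. 124. 124. 125.] u 418.0
-130 95 zmin [57. 57. 59. 60.] u 428.0
-120 20 zmin [64. 71. 76. 78.] u 428.0
-110 88 zmin [ 99. 102. 102. 104.] u 430.0
-100 39 zmin [105. 109. 109. 111.] u 424.0
[455.7 -68.   16.1] [-0.5 -0.5  0.9] uv 434.5 -153.3
```

{"name": "carry_out", "arguments": {
  "commands": [
    {"dr": [0, 0, 0], "offset": [0, 0, 0.2], "grip": 50},
    {"dr": [0, 0, 0], "offset": [0, 0, 0.4], "grip": 50},
    {"dr": [0, 0, 0], "offset": [-0.15, 0, 0.4], "grip": 50},
    {"dr": [0, 0, 0], "offset": [-0.3, 0, 0.4], "grip": 50},
    {"dr": [0, 0, 0], "offset": [-0.45, 0, 0.4], "grip": 50}
  ]
}}

```text
clock: 9.2
eef_pos: [479.1, -63.9, -3.3]
orientation: [-0.092, 0.996, 0.0, -0.0]
force: [-1.2, 0.4, -0.3]
width: 0.586
grasp_force: 0.3
```

{"name": "carry_out", "arguments": {
  "commands": [
    {"dr": [0, 0, 0], "offset": [-0.15, 0, 0], "grip": 50},
    {"dr": [0, 0, 0], "offset": [-0.3, 0, 0], "grip": 50},
    {"dr": [0, 0, 0], "offset": [-0.45, 0, 0], "grip": 50},
    {"dr": [0, 0, 0], "offset": [-0.6, 0, 0], "grip": 50},
    {"dr": [0, 0, 0], "offset": [-0.75, 0, 0], "grip": 50}
  ]
}}

```text
clock: 9.7
eef_pos: [515.8, -57.2, -3.2]
orientation: [-0.092, 0.996, -0.0, -0.0]
force: [-2.4, 0.0, 1.8]
width: 0.582
grasp_force: 1.0
```

```bash
python3 - <<'E'
from h import *
tips(460,485,-230,-70)
try: off()
except Exception as e: print(e)
plan([*xy(500,-152),-4],100.95)
E
```

```text
-220 32 zmin [ 98. 103. 105. 106.] u 483.0
-210 35 zmin [85. 86. 88. 89.] u 483.0
-190 62 zmin [41. 43. 48. 48.] u 483.0
-180 60 zmin [40. 45. 48. 54.] u 480.0
-170 21 zmin [111. 118. 120. 128.] u 478.0
-160 11 zmin [112. 114. 114. 117.] u 484.0
-150 18 zmin [109. 110. 113. 114.] u 481.0
-140 26 zmin [101. 104. 105. 106.] u 478.0
-130 43 zmin [42. 42. 43. 46.] u 483.0
-110 26 zmin [83. 88. 88. 89.] u 484.0
-100 38 zmin [83. 88. 90. 94.] u 484.0
[517.3 -57.   -3.1] [ 0.4  0.7 -0.1] uv 497.1 -154.2
n 91 mean uv [ 538.5 -110.6] rect [ 537.  -110.4] [13.8 37. ] pca ang 76.88 box [[517.0, -113.0], [554.0, -121.0], [556.0, -107.0], [520.0, -100.0]]
extent [ 518.43274 -120.95975] [ 555.99347 -103.09883] mean hsv [ 14. 157. 157.]
at [516.8 -57.1  -3.1] clk 9.8 F [-0.1  0.1 -0.9] tooly 100.6
offset [-0.068  0.044  0.018] dr [-0.003  0.017 -0.066]
```

{"name": "carry_out", "arguments": {
  "commands": [
    {"dr": [0, 0, 0], "offset": [-0.18, 0, 0], "grip": 50},
    {"dr": [0, 0, 0], "offset": [-0.36, 0, 0], "grip": 50},
    {"dr": [0, 0, 0], "offset": [-0.54, 0, 0], "grip": 50},
    {"dr": [0, 0, 0], "offset": [-0.72, 0, 0], "grip": 50},
    {"dr": [0, 0, 0], "offset": [-0.88, 0, 0], "grip": 50}
  ]
}}

```text
clock: 10.3
eef_pos: [559.3, -48.9, -3.5]
orientation: [-0.092, 0.996, 0.0, 0.0]
force: [-0.6, -1.2, 1.1]
width: 0.584
grasp_force: 0.8
```

{"name": "carry_out", "arguments": {
  "commands": [
    {"dr": [0, 0, 0], "offset": [-0.06, 0, 0], "grip": 50},
    {"dr": [0, 0, 0], "offset": [-0.12, 0, 0], "grip": 50},
    {"dr": [0, 0, 0], "offset": [-0.18, 0, 0], "grip": 50},
    {"dr": [0, 0, 0], "offset": [-0.22, 0, 0], "grip": 50},
    {"dr": [0, 0, 0], "offset": [-0.22, 0, 0], "grip": 50}
  ]
}}

```text
clock: 10.8
eef_pos: [569.7, -47.0, -3.4]
orientation: [-0.092, 0.996, 0.0, 0.0]
force: [0.0, -0.5, -0.3]
width: 0.587
grasp_force: 0.1
```

```bash
python3 - <<'E'
from h import *
try: off()
except Exception as e: print(e)
plan([*xy(551,-152),-4],100.95)
s=robot.observe()['eef_pos'];print(s[:2]@UB,s[:2]@VB)
E
```

```text
n 24 mean uv [ 602.3 -107. ] rect [ 602.1 -106.4] [ 6.9 14.1] pca ang 82.81 box [[594.0, -108.0], [608.0, -111.0], [610.0, -104.0], [596.0, -102.0]]
extent [ 594.4864  -111.20111] [ 609.2768   -102.970726] mean hsv [ 14. 156. 151.]
at [569.7 -47.   -3.3] clk 10.85 F [ 0.2  0.3 -0.5] tooly 100.5
offset [-0.011  0.047  0.013] dr [ 0.     0.008 -0.069]
550.4099968738091 -154.3668802737514
```

{"name": "carry_out", "arguments": {
  "commands": [
    {"dr": [0, 0, 0], "offset": [-0.03, 0, 0], "grip": 50},
    {"dr": [0, 0, 0], "offset": [-0.06, 0, 0], "grip": 50},
    {"dr": [0, 0, 0], "offset": [-0.06, 0, 0], "grip": 50}
  ]
}}

```text
clock: 11.15
eef_pos: [569.8, -47.1, -3.3]
orientation: [-0.092, 0.996, -0.0, -0.002]
force: [-6.3, -2.2, 4.7]
width: 0.588
grasp_force: 3.4
```

{"name": "carry_out", "arguments": {
  "commands": [
    {"dr": [0, 0, 0], "offset": [0.4, 0, 0], "grip": 50},
    {"dr": [0, 0, 0], "offset": [0.8, 0, -0.6], "grip": 20},
    {"dr": [0, 0, 0], "offset": [1.2, -1, -1.6], "grip": 0},
    {"dr": [0, 0, 0], "offset": [1.2, -1.8, -1.8], "grip": 0},
    {"dr": [0, 0, 0], "offset": [1.2, -2.6, -1.8], "grip": 0}
  ]
}}

```text
clock: 11.65
eef_pos: [539.5, -185.8, 91.2]
orientation: [-0.093, 0.996, -0.002, 0.004]
force: [1.3, 0.0, 0.8]
width: 0.002
grasp_force: 0.0
```

```bash
python3 - <<'E'
from h import *
try: off()
except Exception as e: print(e)
plan([*xy(586,-245),60],100.95)
E
```

```text
n 1000 mean uv [ 585.5 -158.1] rect [ 586.1 -157.9] [108.6  50.7] pca ang 0.85 box [[560.0, -212.0], [611.0, -212.0], [612.0, -104.0], [561.0, -104.0]]
extent [ 560.4945  -212.32838] [ 611.3719  -103.56706] mean hsv [ 14. 158. 162.]
at [ 540.6 -195.2   90.3] clk 11.7 F [ 3.5 -6.8 -0.2] tooly 100.2
offset [-1.83   1.019  0.606] dr [-0.121  0.066 -0.124]
```

{"name": "carry_out", "arguments": {
  "commands": [
    {"dr": [0, 0, 0], "offset": [-0.9, 0.5, 0], "grip": 0},
    {"dr": [0, 0, 0], "offset": [-1.83, 0.95, 0], "grip": 0},
    {"dr": [0, 0, 0], "offset": [-1.83, 0.95, 0.8], "grip": 0},
    {"dr": [0, 0, 0], "offset": [-1.83, 0.95, 1.4], "grip": 0},
    {"dr": [0, 0, 0], "offset": [-1.83, 0.95, 1.4], "grip": 0}
  ]
}}

```text
clock: 12.2
eef_pos: [613.8, -118.6, 10.1]
orientation: [-0.092, 0.996, 0.002, -0.005]
force: [-1.8, 0.3, -1.5]
width: -0.0
grasp_force: 0.0
```

```bash
python3 - <<'E'
from h import *
tips(565,607,-290,-215)
plan([*xy(586,-250),5],100.95)
E
```

```text
-290 48 zmin [117. 118. 121. 122.] u 575.0
-280 50 zmin [105. 110. 110. 113.] u 573.0
-270 48 zmin [94. 95. 97. 99.] u 573.0
-260 52 zmin [92. 94. 95. 96.] u 574.0
-250 59 zmin [55. 55. 57. 58.] u 573.0
-240 73 zmin [49. 52. 53. 56.] u 570.0
-230 65 zmin [51. 56. 57. 60.] u 571.0
-220 12 zmin [57. 60. 65. 92.] u 569.0
[ 615.5 -119.5   13.1] [0.3 0.  0.4] uv 581.6 -234.2
at [ 615.5 -119.5   13.1] clk 12.25 F [0.3 0.  0.4] tooly 100.6
offset [-0.092 -0.316  0.161] dr [ 0.033 -0.056 -0.066]
```

{"name": "carry_out", "arguments": {
  "commands": [
    {"dr": [0, 0, 0], "offset": [-0.09, 0, 0.25], "grip": 0},
    {"dr": [0, 0, 0], "offset": [-0.09, 0.2, 0.25], "grip": 0},
    {"dr": [0, 0, 0], "offset": [-0.09, 0.4, 0.25], "grip": 0},
    {"dr": [0, 0, 0], "offset": [-0.09, 0.6, 0.25], "grip": 0},
    {"dr": [0, 0, 0], "offset": [-0.09, 0.8, 0.25], "grip": 0}
  ]
}}

```text
clock: 12.75
eef_pos: [615.9, -80.1, 5.4]
orientation: [-0.092, 0.996, -0.001, 0.001]
force: [0.7, -2.1, 1.5]
width: -0.001
grasp_force: 0.9
```

```bash
python3 - <<'E'
from h import *
try: off()
except Exception as e: print(e)
plan([*xy(586,-139),0],100.95)
E
```

```text
n 519 mean uv [ 587.9 -102.4] rect [ 585.8 -105.4] [50.3 66.3] pca ang 21.62 box [[560.0, -72.0], [561.0, -139.0], [611.0, -138.0], [611.0, -72.0]]
extent [ 560.6111  -138.40518] [611.032   -72.15401] mean hsv [ 14. 157. 156.]
at [615.4 -78.1   5.2] clk 12.8 F [-1.   2.   0.1] tooly 100.6
offset [0.073 1.09  0.106] dr [ 0.007  0.015 -0.053]
```

{"name": "carry_out", "arguments": {
  "commands": [
    {"dr": [0, 0, 0], "offset": [0, 0.22, 0], "grip": 0},
    {"dr": [0, 0, 0], "offset": [0, 0.44, 0], "grip": 0},
    {"dr": [0, 0, 0], "offset": [0, 0.66, 0], "grip": 0},
    {"dr": [0, 0, 0], "offset": [0, 0.88, 0], "grip": 0},
    {"dr": [0, 0, 0], "offset": [0, 1.0, 0], "grip": 0}
  ]
}}

```text
clock: 13.3
eef_pos: [605.7, -30.1, 4.0]
orientation: [-0.092, 0.996, 0.0, -0.0]
force: [0.7, -2.2, 1.6]
width: 0.006
grasp_force: 1.1
```

{"name": "carry_out", "arguments": {
  "commands": [
    {"dr": [0, 0, 0], "offset": [0, 0.05, 0], "grip": 0},
    {"dr": [0, 0, 0], "offset": [0, 0.1, 0], "grip": 0},
    {"dr": [0, 0, 0], "offset": [0, 0.14, 0], "grip": 0},
    {"dr": [0, 0, 0], "offset": [0, 0.14, 0], "grip": 0}
  ]
}}

```text
clock: 13.7
eef_pos: [604.7, -24.4, 3.9]
orientation: [-0.092, 0.996, 0.0, -0.0]
force: [0.5, -0.1, 0.4]
width: 0.003
grasp_force: 0.5
```

```bash
python3 - <<'E'
from h import *
try: off()
except Exception as e: print(e)
plan([*xy(586,-139),0],100.95)
E
```

```text
n 367 mean uv [588.2 -36.3] rect [585.5 -40.9] [50.5 49.9] pca ang 54.43 box [[560.0, -66.0], [610.0, -66.0], [611.0, -16.0], [561.0, -16.0]]
extent [560.5417  -66.29776] [610.51984  -15.734657] mean hsv [ 14. 157. 155.]
at [604.6 -24.4   3.8] clk 13.75 F [ 0.2 -0.5  0.5] tooly 100.5
offset [ 0.06  -0.005  0.076] dr [ 0.008 -0.002 -0.07 ]
```

Nearly there. I push gently until a contact force shows.

{"name": "carry_out", "arguments": {
  "commands": [
    {"dr": [0, 0, 0], "offset": [0, 0.04, 0], "grip": 0},
    {"dr": [0, 0, 0], "offset": [0, 0.06, 0], "grip": 0},
    {"dr": [0, 0, 0], "offset": [0, 0.06, 0], "grip": 0}
  ]
}}

```text
clock: 14.05
eef_pos: [604.7, -22.6, 4.0]
orientation: [-0.092, 0.996, -0.001, 0.0]
force: [2.0, -3.9, -0.5]
width: 0.001
grasp_force: 2.3
```

{"name": "carry_out", "arguments": {
  "commands": [
    {"dr": [0, 0, 0], "offset": [0, 0.03, 0], "grip": 0},
    {"dr": [0, 0, 0], "offset": [0, 0.05, 0], "grip": 0},
    {"dr": [0, 0, 0], "offset": [0, 0.05, 0], "grip": 0}
  ]
}}

```text
clock: 14.35
eef_pos: [604.8, -22.7, 4.6]
orientation: [-0.091, 0.996, -0.003, 0.001]
force: [1.6, -9.2, 0.3]
width: 0.001
grasp_force: 4.7
```

{"name": "carry_out", "arguments": {
  "commands": [
    {"dr": [0, 0, 0], "offset": [0, -0.3, 0], "grip": 0},
    {"dr": [0, 0, 0], "offset": [0, -0.8, 0], "grip": 0},
    {"dr": [0, 0, 0], "offset": [0, -1.2, -1], "grip": 0},
    {"dr": [0, 0, 0], "offset": [0.8, -2, -2], "grip": 0},
    {"dr": [0, 0, 0], "offset": [1.6, -2.8, -2.4], "grip": 0}
  ]
}}

```text
clock: 14.85
eef_pos: [570.3, -143.9, 109.7]
orientation: [-0.093, 0.996, 0.001, 0.002]
force: [0.4, -1.0, 1.2]
width: 0.002
grasp_force: 0.0
```

```bash
python3 - <<'E'
from h import *
im,m=off()
plan([*xy(586,-139),0],100.95)
cv2.imwrite('pics/t9.png',cv2.resize(cv2.cvtColor(im,cv2.COLOR_RGB2BGR)[165:300,190:390],None,fx=4,fy=4,interpolation=cv2.INTER_CUBIC))
E
```

```text
n 1000 mean uv [585.4 -68.6] rect [585.4 -68.5] [ 49.7 109.9] pca ang 0.17 box [[560.0, -14.0], [561.0, -124.0], [611.0, -123.0], [610.0, -13.0]]
extent [ 560.4748  -123.51912] [610.30676 -13.48207] mean hsv [ 14. 158. 163.]
at [ 567.9 -151.2  113.9] clk 14.9 F [-2.3 -2.7  2.5] tooly 100.3
offset [-1.11   2.375  2.265] dr [-0.063  0.028 -0.109]
```

View pics/t9.png

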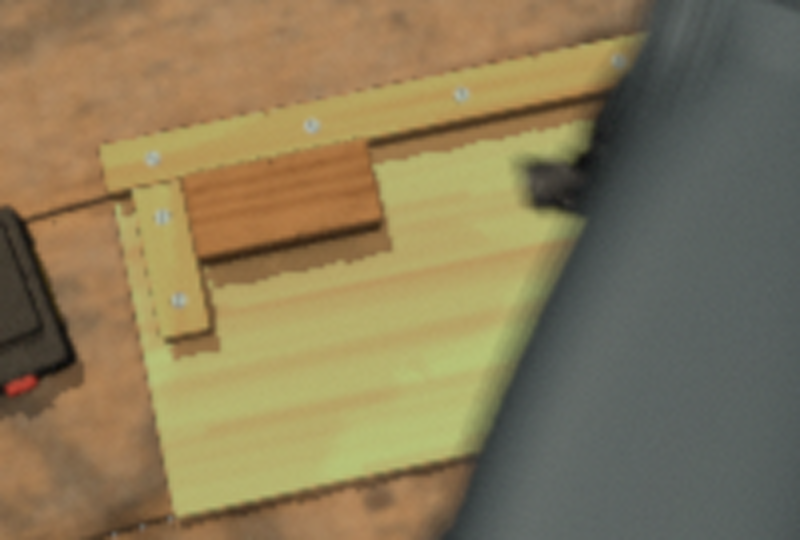

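The offcut lies flush in the corner, crop (285,200), against both the fence and the stop. The measured yaw is 0.2°, and the gripper at (555,185) touches nothing. I let it settle and hand in.

{"name": "carry_out", "arguments": {
  "commands": [
    {"dr": [0, 0, 0], "offset": [0, 0, -0.5], "grip": 0},
    {"dr": [0, 0, 0], "offset": [0, 0, -0.5], "grip": 0},
    {"dr": [0, 0, 0], "offset": [0, 0, -0.5], "grip": 0},
    {"dr": [0, 0, 0], "offset": [0, 0, -0.5], "grip": 0}
  ]
}}

```text
clock: 15.3
eef_pos: [568.6, -143.1, 130.2]
orientation: [-0.092, 0.996, 0.001, -0.001]
force: [0.5, 0.1, -0.8]
width: 0.002
grasp_force: 0.0
```

```bash
python3 -c "
from rig import robot
print(robot.sign_off())"
```

```text
the job is handed in; nothing more can be done
None
```

I tipped the offcut flat, pushed it home against the fence and end stop (about 1 mm from both by camera, 0.2° off parallel), and handed the job in at about 15 s; sign-off gave no verdict.

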